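# Draw the lowest slide tray from a gravity magazine and dock it

## Robot

A 7-joint arm with a two-finger parallel gripper is mounted at the origin on a cart in front of the work surface, level with it; the furniture and walls round the work are solid. World frame = base frame: x ahead of the robot, y to its left, z up, the work surface at z = 0. Lengths are in m, angles in rad, forces in N, time in s.
With the tool pointing down it reaches from about 0.4 to 0.85 m from the base axis. Payload 10.4 kg.
Tool frame: the origin (TCP) lies between the finger pads; the fingertips stand 19 mm ahead of it and the grasp point (between the pads) is the TCP (manip.tip_reach is the z of the fingertips in the tool frame, in m); z points along the fingers, y is the direction in which the jaws open and shut (so a half turn about z gives the same grasp; the last joint's range is limited). The gripper opens to 85 mm and grips with 20 to 120 N. Pads are 22 mm wide; open, the fingers measure 114 mm over their backs; the gripper's body (76 mm by 85 mm) begins 54 mm behind the grasp point. The pads swing forward as they close: fully open they stand 13 mm farther back than shut.
Start: joints at [-1.148, 0.332, -0.065, 1.46, 0.022, 1.35, -0.088], TCP at [0.269, 0.564, 0.25] pointing down, gripper open.
Joint ranges: [-2.6, 2.6], [-0.5, 2.12], [-1.47, 1.34], [0.16, 2.42], [-1.27, 4.41], [0.06, 2.06], [-2.6, 2.6]. Speed limits (rad/s): [2.22, 2.22, 2.79, 2.79, 3.14, 3.14, 3.14].

## Interface

Orientations are given as a unit quaternion [x, y, z, w].
In Python, from workcell import sensors, cams, manip gives the robot as it stands.
- The arm moves only by the shell command python3 -m jog 'ROWS' [FORCE]. ROWS is JSON, a list of rows, each a list of 3 entries, a list of its own where there are three numbers: the shift along the world's x, y, z in m, then the turn, a rotation vector about the world's x, y, z in rad, then the opening in per cent of the stroke, from 0 (shut) to 100 (fully open). In form: [[[dx, dy, dz], [wx, wy, wz], grip], ...]. A call has 1 to 5 rows; each row shifts and turns the pose as measured when the row begins; what a row does not reach is not made up. A row lasts 1/8 s, in which the tool goes at most 62.5 mm and 10.7 degrees, less where a joint would pass 70% of its speed; a pose out of reach is approached as far as the arm can. A call with a gripper value outside its range is refused whole. The fingers move at their own pace and stop on an object; FORCE is the grip in N (left out, the last holds). Time passes only in rows, so rows that do not move let the fingers close. It gives the time, the measured TCP pose, the force and the opening at its end, in the units of the state.
- sensors.get_obs(): the state, without advancing time (a new reading comes with each control period).
- cams.camera(name): name is "side" or "top" or "wrist"; returns (picture, depth): 400x640x3 uint8, red, green, blue; 400x640 float32, m along the optical axis (not along the pixel's ray), 0 where there is no reading.
- cams.camera_model(name): a dict with "intrinsics" (3x3 intrinsics, pixels), "view" (4x4, takes a point from world to camera coordinates). Camera axes: x right, y down, z forward; pixel columns grow to the right and rows downward; lengths in m; the calibration is good to about 2 mm. A picture is of the moment at which its call begins: read the wrist's pose just before it. camera_model takes no time and is no camera call; for the wrist camera it gives the pose at the moment of the call.
- manip.hand_in(): hands the job in, once; it reports no verdict.
The state is a dict: "clock": time; "joint_pos": joint angles; "joint_velocities": joint speeds; "tau": joint torques, N m; "position": TCP position; "ee_rot": TCP orientation; "ft_force": force on the tool from outside, world axes, zero at the start; "torque": the same for the moment, N m; "grip_width": opening from 0.0 (shut) to 1.0 (fully open).
Only numpy, scipy, OpenCV 4.12 (cv2) and the standard library are available. Lean on these libraries where they do the work, as an engineer would, in place of code of your own. Each camera call takes 0.05 s, during which the arm holds its last target.

## Task

Draw the lowest slide tray, the one already poking out under the gate, straight out of the gravity-fed magazine so that the trays above and their weight drop down and stay in the magazine. Then carry it level to the loading dock, lay it on the rail and slide it under the keeper bar until it is fully home against the end stop, and let go. Never tip or drop the tray, do not lift the stack, and leave the other things on the desk where they are.

Things in the scene. Friction and masses are not known exactly. Their poses are not given: they have to be found in the camera images.
- magazine: Fixed gravity-fed tray magazine: upright open-topped aluminium box 128 (x) x 78 (y) mm on a grey base plate (190 x 100 x 10), top 164 mm above the desk. Origin on the desk under the box's middle; -x is the exit side, facing the robot's left, z up. Inside (116 x 66 mm) the trays lie flat, stacked on a floor 50 mm above the desk; its walls and gate are slick.
- magazine_gate (a point): Lower edge, mid-width, on the outer face of the front gate, 64 mm before the magazine's origin (-x): two upright strips over a 17.5 mm high slot that passes only the lowest tray and holds back the others.
- magazine_hood (a point): Middle of the outer lower edge of the hood, a 78 mm wide, 5 mm thick plate that juts 36 mm forward (-x) from the top of the gate, 109 mm above the tongue, right over the poking tray end: a gripper cannot come straight down there. Lean the gripper's top back toward the magazine's -x by about 38 degrees.
- magazine_tongue (a point): Outer end, on top, of the exit tongue: a strip 36 mm wide at the magazine's y = 0, level with its floor, running from the gate 111 mm out along -x. It carries a tray that is drawn out. Beside it nothing stands higher than the 10 mm base plate.
- tray_1_mid (a point): Centre of the lowest slide tray: solid grey plate 110 (x) x 62 (y) x 14 mm, about 90 g, two glass slides sunk in its top; axes as the magazine's. Its front end pokes 27 to 35 mm out under the gate. It is free, and stays on the tongue if released, once its centre is 55 mm or more in front of the gate. Drawing it from under the stack takes 3 to 12 N.
- weight: Loose steel weight 104 x 60 x 16 mm with a black knob, about 0.28 kg, that lies on the stack and follows it down. Origin at the centre of its underside.
- dock: Fixed aluminium loading dock on a grey base plate (165 x 90 x 8 mm). Origin on the desk under the centre of a seated tray; +x points to its end stop, -x to its open end, z up. The tray lies on a rail 36 mm wide at y = 0, top 40 mm above the desk, from x = -91 mm to the stop face at x = +55 mm. The stop is rigid.
- dock_keeper (a point): Middle of the near lower edge of the keeper bar (39 mm from the dock's origin along +x, 58 mm above the desk; the bar is 5 mm thick and reaches to the stop). A tray cannot be dropped in: lay it on the rail short of the guides and slide it under. Side guides 67 mm apart, 57 mm high, run from x = 20 mm to the stop; flared mouths begin at x = 8 mm.
- dock_home (a point): Where the centre of the tray lies when it is fully home in the dock: 47 mm above the desk over the dock's origin; axes as the dock's. A tall microscope stands beyond it to the left and overhangs from about 0.55 m off the robot's axis: swing past it with the arm drawn in to about 0.4 m.
- tray_2_mid (a point): Centre of tray 2 counted from below: the same kind of tray, wholly inside the magazine, 21 mm above the magazine's floor at the start. It drops one tray thickness (14 mm) when the lowest tray is gone.
- tray_3_mid (a point): Centre of tray 3 counted from below: the same kind of tray, wholly inside the magazine, 35 mm above the magazine's floor at the start. It drops one tray thickness (14 mm) when the lowest tray is gone.
- tray_4_mid (a point): Centre of tray 4 counted from below: the same kind of tray, wholly inside the magazine, 49 mm above the magazine's floor at the start. It drops one tray thickness (14 mm) when the lowest tray is gone.
- timer: Bystander: white timer, 66 x 62 x 20 mm, origin at its underside.
- tape_roll: Bystander: roll of tape lying flat, 62 mm across, 19 mm high, origin at its underside.
- coverslips: Bystander: small box 35 x 35 x 22 mm, origin at its underside.
- immersion_oil: Bystander: small dropper bottle, 28 mm across, 70 mm high, origin at its underside.
- objective_case: Bystander: white round case with black cap, 37 mm across, 62 mm high, origin at its underside.

How it is judged:
By the outcome, as a careful person would: the job done as asked, in the order asked, and still so for the second after the job is handed in, with the robot touching nothing.
It also fails if it takes over 56 s, if anything falls off the work surface, if the arm or the gripper's body presses on something with over 40 N, if the wrist force passes 120 N, or if a joint passes its speed limit or range.

## Working session

There is one attempt and no reset: what is moved stays moved. The work goes in short steps, Python scripts to look and compute and a shell command to move; the robot and the scene stay as the last step left them, time stands still between calls to the robot, and variables do not carry over. Pictures are saved under pics/ and viewed, and the job is handed in when it is done.

```bash
ls; mkdir -p pics; python3 - <<'E'
from workcell import sensors,cams,manip
import cv2,numpy as np
print({k:np.round(v,3).tolist() for k,v in sensors.get_obs().items()})
print(manip.tip_reach)
for n in ("side","top"):
    p,d=cams.camera(n); cv2.imwrite(f"pics/{n}0.png",p[...,::-1]); np.savez(f"{n}0.npz",p=p,d=d)
    m=cams.camera_model(n); print(n,np.round(m["intrinsics"],1).tolist(),np.round(m["view"],3).tolist())
E
```

```text
pics
{'clock': 0.0, 'joint_pos': [-1.148, 0.333, -0.065, 1.461, 0.022, 1.35, -0.089], 'joint_velocities': [0.001, -0.0, 0.0, 0.0, -0.001, 0.001, -0.002], 'tau': [-0.0, -62.546, 0.049, -39.16, 0.016, 0.01, 0.0], 'position': [0.269, 0.564, 0.249], 'ee_rot': [0.221, 0.975, -0.001, -0.0], 'ft_force': [0.119, 0.852, -0.541], 'torque': [-0.032, -0.067, -0.031], 'grip_width': 0.998}
0.019
side [[401.5, 0.0, 318.4], [0.0, 401.5, 199.5], [0.0, 0.0, 1.0]] [[-0.168, -0.986, -0.013, 0.191], [-0.817, 0.146, -0.558, 0.545], [0.552, -0.083, -0.83, 0.621], [0.0, 0.0, 0.0, 1.0]]
top [[382.7, 0.0, 325.3], [0.0, 382.7, 202.3], [0.0, 0.0, 1.0]] [[-0.019, -0.999, 0.03, 0.076], [-0.997, 0.017, -0.074, 0.601], [0.073, -0.031, -0.997, 0.948], [0.0, 0.0, 0.0, 1.0]]
```

View pics/side0.png

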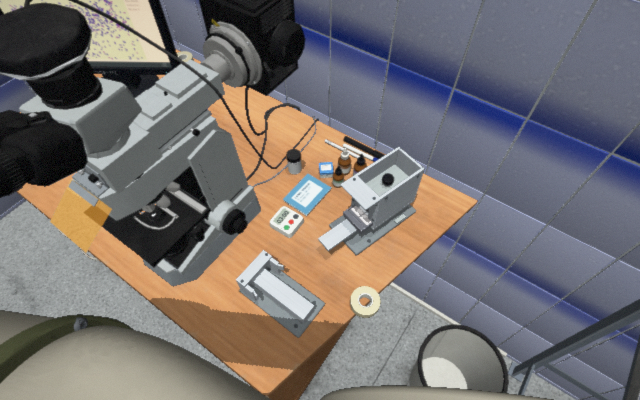

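View pics/top0.png

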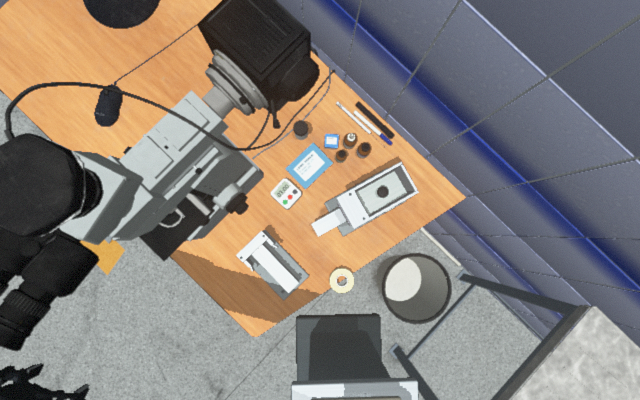

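```bash
cat > h.py <<'E'
import numpy as np,cv2
from workcell import sensors,cams,manip
def world(d,m,u,v):
    K=m["intrinsics"];z=d
    p=np.stack([(u-K[0,2])/K[0,0]*z,(v-K[1,2])/K[1,1]*z,z],-1)
    V=np.array(m["view"]);return (p-V[:3,3])@V[:3,:3]
def cloud(d,m):
    v,u=np.mgrid[:d.shape[0],:d.shape[1]];return world(d,m,u,v)
def proj(P,m):
    V=np.array(m["view"]);c=np.atleast_2d(P)@V[:3,:3].T+V[:3,3];K=np.array(m["intrinsics"])
    q=c@K.T;return q[:,:2]/q[:,2:]
def ray(u,v,z,m):
    "pixel ray to plane at height z"
    V=np.array(m["view"]);R=V[:3,:3];o=-R.T@V[:3,3];K=np.array(m["intrinsics"])
    r=R.T@np.linalg.solve(K,[u,v,1.]);return o+r*(z-o[2])/r[2]
E
python3 - <<'E'
from h import *
p=np.load("top0.npz");a=p["p"];d=p["d"]
c=a[140:320,220:440,::-1];cv2.imwrite("pics/topc.png",cv2.resize(c,None,fx=3.3,fy=3.3,interpolation=cv2.INTER_CUBIC))
p2=np.load("side0.npz")
c=p2["p"][130:345,220:440,::-1];cv2.imwrite("pics/sidec.png",cv2.resize(c,None,fx=2.75,fy=2.75,interpolation=cv2.INTER_CUBIC))
P=cloud(d,cams.camera_model("top"))
for v in range(20,400,20): print(v,' '.join('%3d'%(1000*P[v,u,2]) if d[v,u]>0 else ' . ' for u in range(0,480,20)))
for u,v in [(383,192),(330,222),(270,262),(160,220),(230,200),(300,300)]: print(u,v,P[v,u].round(3))
E
```

```text
20   0   2   0  -1   1  13  13   9   0   1  -1 460 459 459 459  75 156 228 284 334 378 417 451 480
40  -1   0  -1   0   0   0  -3  -1  -1   0  -2 451 459 459 460 451  68 154 220 279 329 374 415 450
60   0  -1   0   0   3   0   0  -2   0  -3   4 410 453 459 451 409   0  59 145 218 277 325 376 412
80  -3  -2   0  -4   0   0  -2   0  -2  -1   0 409 410 453 397 406   0  -1  60 143 212 276 327 372
100 -754 545  -1   0  -1  35  13 448  -3  -2 376 380  .  376 329   0   2  -2  -2  51 135 208 271 322
120 -748 -753   0   0   0  21   3  -2 377 385 385 376  -3  -2   0   1  -3   0   0   0  43 132 207 265
140 -745 562 561  -1   0  -1   0 376 376 385 378 370  -1  -1   7  -2  -2  -3   0   0   0  39 129 204
160 565 568 567 563 538 437 377 384 384 376 319 292 197   0   0   9   7  35  -3   0  -1  -1  33 125
180 566 567 568 565 545 467 459 416 377 318 288 197  90   5   2   9   0   0   0 121  97   0  -2  32
200 569 566 567 565 545 469 439 382 349 272 182 114 109   0  14   1  -2 161 122 120 164  -1  -2   0
220 563 564 562 553 473 462 406 349 272 184 180  11   0  -1   1   0  47  50 164   0   1  -1 -413 -23
[... 395 characters left out ...]
-2  -2 -753 -748 -750 -756 -742 -653 -496 -572
320 521 513 484 -746 -755 -748 -750 -745 -748 -747 -750 -749   1  -3   0 -646 -647 -653 -647 -655 -741 -448 -584 -754
340 526 508 -747 -755 -751 -749 -752 -750 -754 -746 -746 -749 -752 -748 -748 -653 -531 -517 -509 -656 -745 -749 -753 -752
360 -753 -741 -747 -752 -747 -748 -755 -754 -747 -754 -751 -750 -747 -745 -749 -646 -299 -289 -291 -278 -615 -752 -749 -753
380 331 322 -749 -751 -755 -751 -751 -753 -752 -747 -744 -752  .  -755 -756 -652 -26 -21 -19 -12  -5 -362 -751 -754
383 192 [ 0.614 -0.06   0.146]
330 222 [0.552 0.055 0.05 ]
270 262 [0.532 0.095 0.987]
160 220 [0.557 0.378 0.273]
230 200 [0.605 0.286 0.107]
300 300 [ 0.357  0.133 -0.003]
```

View pics/topc.png

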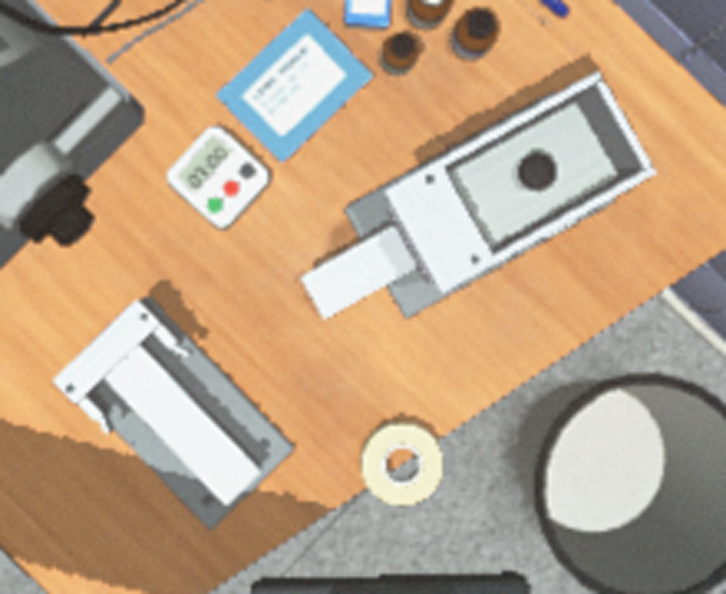

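View pics/sidec.png

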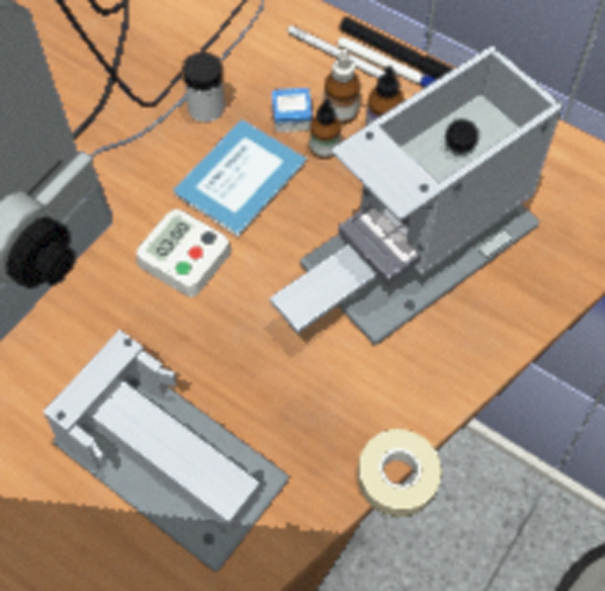

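```bash
python3 - <<'E'
from h import *
for n in ("top","side"):
    q=np.load(n+"0.npz");d=q["d"];m=cams.camera_model(n);P=cloud(d,m);Z=P[...,2]
    def rect(z0,z1,cx,cy,r,zp,name):
        M=((Z>z0)&(Z<z1)&(np.hypot(P[...,0]-cx,P[...,1]-cy)<r)).astype(np.uint8)
        nn,l,st,_=cv2.connectedComponentsWithStats(M)
        k=1+np.argmax(st[1:,4]);M=l==k
        v,u=np.nonzero(M)
        # rays to plane zp for pixels -> metric footprint
        pts=np.array([ray(a,b,zp,m)[:2] for a,b in zip(u,v)],np.float32)
        (c,s,a)=cv2.minAreaRect(pts*1000)
        bx=cv2.boxPoints((c,s,a))
        print(n,name,M.sum(),np.round(c,1),np.round(s,1),round(a,2),np.round(bx).tolist(), 'medz',np.median(Z[M]).round(4))
    rect(.154,.174,.6,-.05,.12,.164,"magtop")
    rect(.042,.058,.55,.06,.08,.05,"tongue")
    rect(.032,.048,.43,.14,.12,.04,"rail")
    rect(.055,.07,.50,.18,.08,.063,"keeper")
    rect(.004,.0125,.43,.14,.14,.008,"dockbase")
E
```

```text
top magtop 1131 [607.  -43.9] [ 79.9 163.6] 27.97 [[533.0, 10.0], [610.0, -135.0], [681.0, -97.0], [604.0, 47.0]] medz 0.1634
top tongue 483 [552.2  58.4] [37.5 81. ] 29.59 [[516.0, 84.0], [556.0, 14.0], [588.0, 32.0], [549.0, 103.0]] medz 0.0496
top rail 815 [442.  191.2] [130.   36.9] 42.92 [[382.0, 160.0], [407.0, 133.0], [502.0, 222.0], [477.0, 249.0]] medz 0.0395
top keeper 289 [505.6 230.9] [43.5 68.1] 23.67 [[472.0, 253.0], [499.0, 191.0], [539.0, 208.0], [512.0, 271.0]] medz 0.062
top dockbase 1026 [448.6 197.7] [163.8  89.7] 43.07 [[358.0, 175.0], [419.0, 109.0], [539.0, 221.0], [478.0, 286.0]] medz 0.0075
side magtop 1286 [603.7 -46.6] [ 83.3 164. ] 28.06 [[528.0, 6.0], [605.0, -139.0], [679.0, -99.0], [602.0, 45.0]] medz 0.1638
side tongue 610 [552.4  57.5] [58.8 85. ] 29.33 [[506.0, 80.0], [548.0, 6.0], [599.0, 35.0], [557.0, 109.0]] medz 0.0501
side rail 1201 [442.4 193.1] [139.3  37.8] 43.01 [[379.0, 159.0], [404.0, 132.0], [506.0, 227.0], [480.0, 254.0]] medz 0.0402
side keeper 390 [490.9 226. ] [57.3 66.5] 40.37 [[448.0, 233.0], [491.0, 182.0], [534.0, 219.0], [491.0, 270.0]] medz 0.0629
side dockbase 1521 [443.5 193.9] [156.3  90.7] 43.37 [[356.0, 173.0], [418.0, 107.0], [531.0, 215.0], [469.0, 281.0]] medz 0.0083
```

```bash
python3 - <<'E'
from h import *
A=[]
for n in ("top","side"):
    q=np.load(n+"0.npz");P=cloud(q["d"],cams.camera_model(n))[q["d"]>0];A.append(P)
P=np.vstack(A);az=np.degrees(np.arctan2(P[:,1],P[:,0]));r=np.hypot(P[:,0],P[:,1])
for a in range(-30,90,10):
    k=(az>=a)&(az<a+10)
    print(a,[ (z, round(float(np.percentile(r[k&(P[:,2]>z)&(P[:,2]<z+.1)&(r<1.0)],1)),2)) for z in (.03,.13,.23,.33,.43,.53) if (k&(P[:,2]>z)&(P[:,2]<z+.1)&(r<1.0)).sum()>5])
E
```

```text
-30 [(0.03, 0.68), (0.13, 0.68), (0.23, 0.68), (0.33, 0.68), (0.43, 0.68), (0.53, 0.7)]
-20 [(0.03, 0.61), (0.13, 0.61), (0.23, 0.73), (0.33, 0.73), (0.43, 0.73), (0.53, 0.73)]
-10 [(0.03, 0.55), (0.13, 0.55), (0.23, 0.81), (0.33, 0.8), (0.43, 0.8), (0.53, 0.8)]
0 [(0.03, 0.53), (0.13, 0.54), (0.23, 0.79), (0.33, 0.76), (0.43, 0.78)]
10 [(0.03, 0.42), (0.13, 0.72), (0.23, 0.72), (0.33, 0.72), (0.43, 0.77)]
20 [(0.03, 0.42), (0.13, 0.65), (0.23, 0.69), (0.33, 0.7), (0.43, 0.71)]
30 [(0.03, 0.54), (0.13, 0.63), (0.23, 0.66), (0.33, 0.66), (0.43, 0.63), (0.53, 0.67)]
40 [(0.13, 0.63), (0.23, 0.66), (0.43, 0.61)]
50 []
60 [(0.23, 0.57), (0.33, 0.6)]
70 []
80 []
```

```bash
python3 -m jog '[[[-0.03,-0.055,0],[0,0,0],100],[[-0.03,-0.055,0],[0,0,0],100],[[-0.02,-0.05,0],[0,0,0],100],[[-0.02,-0.04,0],[0,0,0],100]]' 60
```

```text
clock: 0.6
position: [0.1672, 0.3593, 0.2444]
ee_rot: [0.221, 0.975, -0.004, -0.001]
ft_force: [-0.0, -1.0, 0.8]
grip_width: 0.997
```

```bash
python3 -m jog '[[[0.05,-0.035,0],[0,0,-0.127],100],[[0.05,-0.04,0],[0,0,-0.127],100],[[0.045,-0.045,0],[0,0,-0.127],100],[[0.035,-0.05,0],[0,0,-0.127],100],[[0.035,-0.05,0.01],[0,0,-0.127],100]]'
```

```text
clock: 1.23
position: [0.38, 0.1354, 0.254]
ee_rot: [0.519, 0.855, -0.003, -0.002]
ft_force: [1.8, 0.9, 1.2]
grip_width: 0.996
```

```bash
python3 -m jog '[[[0.04,-0.012,0],[-0.146,-0.078,0],100],[[0.04,-0.012,0],[-0.146,-0.078,0],100],[[0.035,-0.01,0],[-0.146,-0.078,0],100],[[0.035,-0.01,0],[-0.146,-0.078,0],100]]'; python3 - <<'E'
from h import *
from scipy.spatial.transform import Rotation as R
o=sensors.get_obs();print(o["position"].round(4) if hasattr(o["position"],'round') else o["position"],R.from_quat(o["ee_rot"]).as_matrix().round(3).tolist(),np.round(o["joint_pos"],2))
m=cams.camera_model("wrist");p,d=cams.camera("wrist");cv2.imwrite("pics/w1.png",p[...,::-1])
np.savez("w1.npz",p=p,d=d,K=m["intrinsics"],V=m["view"]);print(np.round(m["view"],3).tolist())
E
```

```text
clock: 1.72
position: [0.5369, 0.084, 0.2568]
ee_rot: [0.496, 0.802, -0.169, 0.287]
ft_force: [-1.2, -1.5, -0.3]
grip_width: 0.999
[0.5369 0.084  0.2568] [[-0.343, 0.892, 0.293], [0.698, 0.451, -0.556], [-0.628, 0.014, -0.778]] [-0.82  0.13  0.21  1.85  0.67  1.33 -0.37]
[[0.893, 0.451, 0.014, -0.521], [0.238, -0.498, 0.834, -0.265], [0.383, -0.741, -0.552, 0.14], [0.0, 0.0, 0.0, 1.0]]
```

View pics/w1.png

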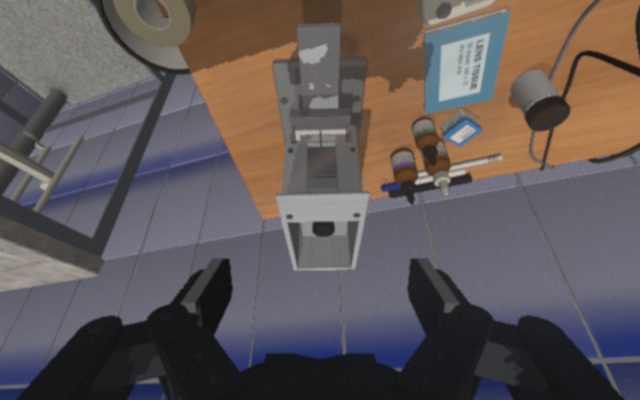

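```bash
python3 - <<'E'
from h import *
q=np.load("w1.npz");c=q["p"][10:220,260:380,::-1]
cv2.imwrite("pics/w1c.png",cv2.resize(c,None,fx=2.8,fy=2.8,interpolation=cv2.INTER_CUBIC))
m=dict(intrinsics=q["K"],view=q["V"]);P=cloud(q["d"],m)
for v in range(16,150,6): print(v,P[v,320].round(4), q["d"][v,320].round(3))
E
```

```text
16 [5.426e-01 8.230e-02 5.000e-04] 0.287
22 [5.451e-01 7.740e-02 4.000e-04] 0.291
28 [0.5354 0.0949 0.0514] 0.246
34 [0.5376 0.0905 0.0511] 0.251
40 [0.5399 0.086  0.0509] 0.255
46 [0.5422 0.0814 0.0509] 0.259
52 [0.5445 0.077  0.0515] 0.263
58 [0.5472 0.0716 0.0506] 0.269
64 [0.5495 0.067  0.0514] 0.273
70 [0.5526 0.0609 0.0499] 0.279
76 [0.5552 0.0558 0.0505] 0.283
82 [0.5579 0.0505 0.0511] 0.288
88 [0.5609 0.0445 0.0509] 0.294
94 [0.5639 0.0385 0.051 ] 0.299
100 [0.5671 0.0322 0.051 ] 0.305
106 [0.5702 0.0261 0.0516] 0.311
112 [0.5713 0.0237 0.0576] 0.309
118 [0.5723 0.0216 0.064 ] 0.308
124 [0.5755 0.0152 0.0648] 0.313
130 [0.5808 0.0049 0.0612] 0.325
136 [ 0.5849 -0.0033  0.0607] 0.333
142 [ 0.5895 -0.0122  0.0599] 0.342
148 [ 0.5894 -0.0124  0.0689] 0.337
```

View pics/w1c.png

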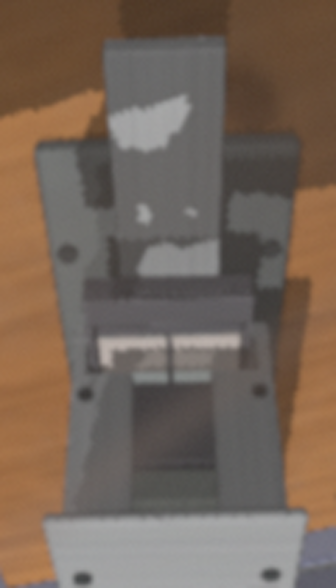

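```bash
python3 - <<'E'
from h import *
q=np.load("w1.npz");m=dict(intrinsics=q["K"],view=q["V"])
f=lambda u,v,z:ray(u,v,z,m)[:2]*1000
a=f(297.9,24.3,.05);b=f(339.6,23.6,.05);c=f(303.2,108.2,.05);d=f(338.2,108.2,.05)
e=f(290,117,.064);g=f(350,117,.064)
for x in(a,b,c,d,e,g):print(x.round(1))
mo=(a+b)/2;mi=(c+d)/2;x=(mi-mo)/np.linalg.norm(mi-mo)
print("widths",np.linalg.norm(a-b),np.linalg.norm(c-d),np.linalg.norm(e-g),"outer",mo,"axis",x,np.degrees(np.arctan2(x[1],x[0])),"tray end mid",(e+g)/2,"tray y dir",np.degrees(np.arctan2(*(e-g)[::-1])))
for X in(-175,-87,-90,0):print(X,(mo+(X+175)*x).round(1))
print(((e+g)/2-mo)@x-175)
E
```

```text
[518.4  89. ]
[548.3 104.4]
[556.5  14.8]
[589.   30.7]
[544.5   9.5]
[598.9  36.1]
widths 33.6174665665312 36.25678897322725 60.54451393325192 outer [533.38326564  96.66675646] axis [ 0.47004678 -0.8826415 ] -61.962666559105635 tray end mid [571.72313041  22.78228118] tray y dir -153.92687503975657
-175 [533.4  96.7]
-87 [574.7  19. ]
-90 [573.3  21.6]
0 [615.6 -57.8]
-91.76496564048529
```

```bash
python3 -m jog '[[[0,0.004,-0.05],[-0.006,0.012,0.021],100],[[0,0.002,-0.045],[0,0,0],100],[[0,0,0],[0,0,0],100]]'; python3 - <<'E'
from h import *
from scipy.spatial.transform import Rotation as R
o=sensors.get_obs();print(np.round(o["position"],4),R.from_quat(o["ee_rot"]).as_matrix().round(3).tolist())
m=cams.camera_model("wrist");p,d=cams.camera("wrist");cv2.imwrite("pics/w2.png",p[...,::-1])
np.savez("w2.npz",p=p,d=d,K=m["intrinsics"],V=m["view"])
for n in("side",):
  p,d=cams.camera(n);cv2.imwrite("pics/s2.png",cv2.resize(p[100:300,220:460,::-1],None,fx=3,fy=3))
E
```

```text
clock: 2.15
position: [0.5382, 0.0915, 0.1561]
ee_rot: [0.481, 0.809, -0.175, 0.289]
ft_force: [0.1, -0.5, 1.7]
grip_width: 1.003
[0.5382 0.0915 0.1561] [[-0.37, 0.88, 0.298], [0.677, 0.475, -0.562], [-0.636, -0.005, -0.772]]
```

View pics/w2.png

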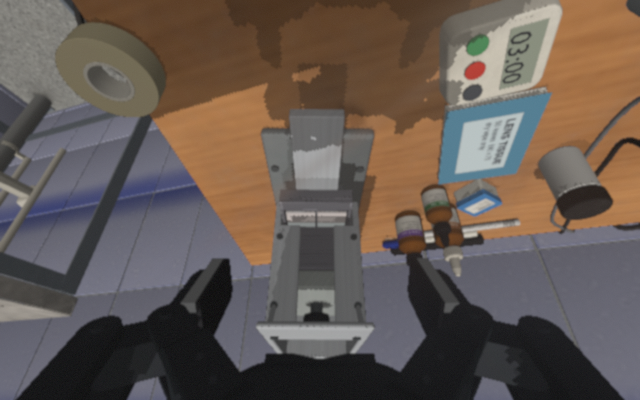

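View pics/s2.png

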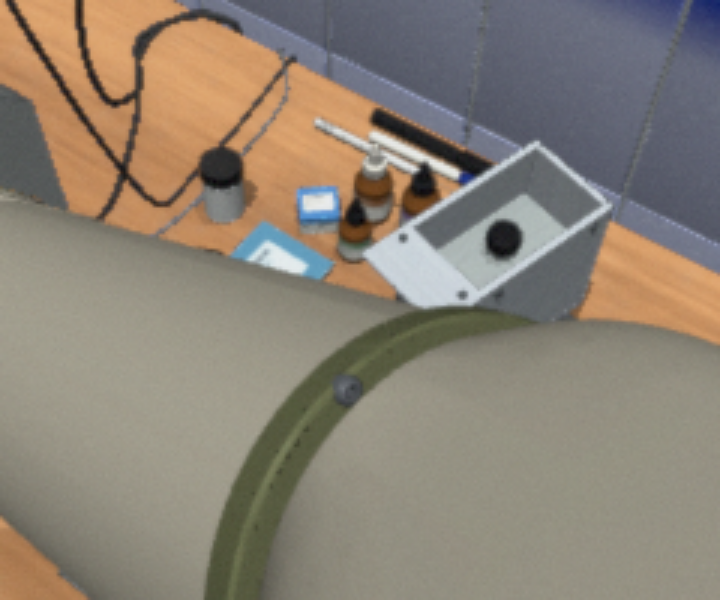

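```bash
python3 - <<'E'
from h import *
q=np.load("w2.npz");c=q["p"][100:230,250:390,::-1]
cv2.imwrite("pics/w2c.png",cv2.resize(c,None,fx=5,fy=4.5,interpolation=cv2.INTER_CUBIC))
m=dict(intrinsics=q["K"],view=q["V"]);P=cloud(q["d"],m)
x=np.array([.47,-.8827]);y=np.array([.8827,.47]);o=np.array([.6155,-.0585])
for v in (116,130,145,160,175,185): 
    r=[(u,P[v,u,2]) for u in range(270,370) if .044<P[v,u,2]<.057]
    e=[(P[v,u,:2]-o)@y*1000 for u in (r[0][0],r[-1][0])]
    print(v,r[0][0],r[-1][0],np.round(e,1),round(np.mean(e),1),((P[v,317,:2]-o)@x).round(4))
for v in range(186,210,2):print(v,P[v,317,2].round(4),((P[v,317,:2]-o)@x).round(4))
v=208;print([(u,P[v,u,2].round(3),((P[v,u,:2]-o)@y).round(3)) for u in list(range(270,286,1))+list(range(352,370,1))])
E
```

```text
116 289 344 [-17.8  17.7] -0.0 -0.173
130 290 342 [-18.   17.1] -0.4 -0.1619
145 292 341 [-17.6  17.4] -0.1 -0.1473
160 293 340 [-18.1  17.7] -0.2 -0.1303
175 295 338 [-17.6  17.1] -0.2 -0.1127
185 296 337 [-17.7  17.1] -0.3 -0.0996
186 0.0517 -0.0987
188 0.0512 -0.095
190 0.0522 -0.0935
192 0.055 -0.0946
194 0.057 -0.0945
196 0.0589 -0.0942
198 0.0606 -0.0938
200 0.0627 -0.0939
202 0.0643 -0.0932
204 0.065 -0.0912
206 0.0642 -0.0867
208 0.0647 -0.0843
[(270, np.float64(0.0), np.float64(-0.06)), (271, np.float64(0.001), np.float64(-0.059)), (272, np.float64(0.0), np.float64(-0.058)), (273, np.float64(0.0), np.float64(-0.056)), (274, np.float64(0.0), np.float64(-0.055)), (275, np.float64(0.001), np.float64(-0.054)), (276, np.float64(0.051), np.float64(-0.039)), (277, np.float64(0.051), np.float64(-0.038)), (278, np.float64(0.052), np.float64(-0.037)), (279, np.float64(0.051), np.float64(-0.036)), (280, np.float64(0.065), np.float64(-0.032)), (281, np.float64(0.065), np.float64(-0.031)), (282, np.float64(0.065), np.float64(-0.03)), (283, np.float64(0.065), np.float64(-0.029)), (284, np
[... 179 characters left out ...]
np.float64(0.051), np.float64(0.035)), (355, np.float64(0.05), np.float64(0.036)), (356, np.float64(0.051), np.float64(0.037)), (357, np.float64(0.051), np.float64(0.038)), (358, np.float64(0.01), np.float64(0.049)), (359, np.float64(0.001), np.float64(0.052)), (360, np.float64(0.001), np.float64(0.054)), (361, np.float64(0.0), np.float64(0.055)), (362, np.float64(0.001), np.float64(0.056)), (363, np.float64(0.001), np.float64(0.057)), (364, np.float64(0.001), np.float64(0.059)), (365, np.float64(0.0), np.float64(0.06)), (366, np.float64(0.001), np.float64(0.061)), (367, np.float64(0.0), np.float64(0.062)), (368, np.float64(0.0), np.float64(0.064)), (369, np.float64(0.0), np.float64(0.065))]
```

View pics/w2c.png

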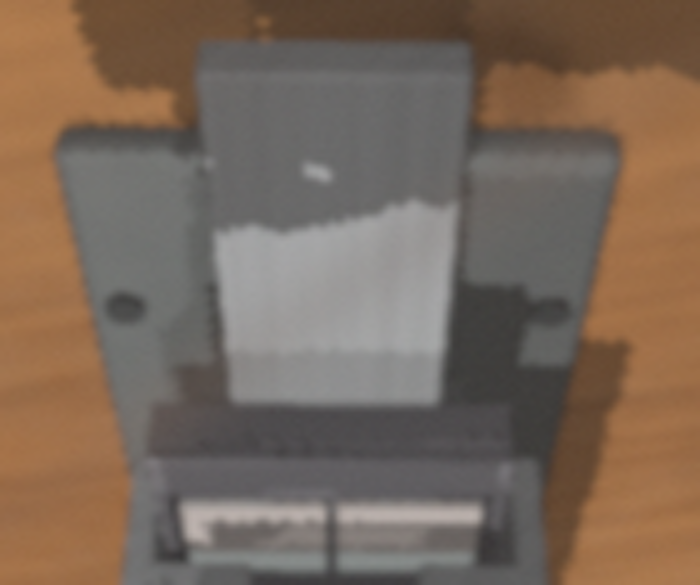

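```bash
python3 -m jog '[[[0.0085,-0.0183,-0.025],[0,0,-0.005],100],[[0.009,-0.0183,-0.025],[0,0,0],100],[[0.009,-0.018,-0.023],[0,0,0],100]]'
```

```text
clock: 2.62
position: [0.5716, 0.0402, 0.0937]
ee_rot: [0.486, 0.807, -0.167, 0.293]
ft_force: [-0.1, 0.1, -0.1]
grip_width: 1.003
```

```bash
python3 -m jog '[[[-0.0085,0.002,0],[0,0,0],100],[[0,0,0],[0,0,0],100]]'
```

```text
clock: 2.88
position: [0.5642, 0.0416, 0.0967]
ee_rot: [0.487, 0.806, -0.166, 0.294]
ft_force: [0.4, 0.6, 0.5]
grip_width: 0.999
```

```bash
python3 -m jog '[[[0.005,-0.0125,-0.018],[0,0,0],100],[[0.004,-0.01,-0.017],[0,0,0],100],[[0,0,0],[0,0,0],100]]';python3 - <<'E'
from h import *
from scipy.spatial.transform import Rotation as R
o=sensors.get_obs();p=np.array(o["position"]);print(p.round(4),R.from_quat(o["ee_rot"]).as_matrix().round(3).tolist(),o["ft_force"])
w=p[:2]-[.6155,-.0585];print(w@[.47,-.8827],w@[.8827,.47])
p,d=cams.camera("wrist");cv2.imwrite("pics/w3.png",p[...,::-1])
E
```

```text
clock: 3.25
position: [0.5761, 0.0228, 0.0662]
ee_rot: [0.487, 0.806, -0.162, 0.296]
ft_force: [-0.1, -0.2, 0.3]
grip_width: 0.999
[0.5761 0.0228 0.0662] [[-0.351, 0.88, 0.319], [0.689, 0.474, -0.548], [-0.634, 0.027, -0.773]] [-0.11239826 -0.18840008  0.26276041]
-0.09029647187995818 0.003469622373084
```

View pics/w3.png

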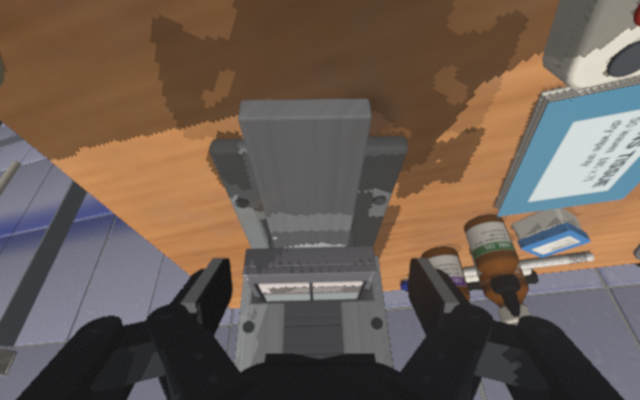

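```bash
python3 -m jog '[[[-0.002,-0.0045,-0.006],[-0.014,0.026,0],100],[[0,0,0],[0,0,0],100]]';python3 - <<'E'
from h import *
from scipy.spatial.transform import Rotation as R
o=sensors.get_obs();p=np.array(o["position"]);print(p.round(4),R.from_quat(o["ee_rot"]).as_matrix().round(3).tolist(),o["ft_force"])
w=p[:2]-[.6155,-.0585];print(w@[.47,-.8827],w@[.8827,.47])
E
```

```text
clock: 3.55
position: [0.5752, 0.0208, 0.0624]
ee_rot: [0.482, 0.809, -0.172, 0.289]
ft_force: [0.1, -0.2, -0.7]
grip_width: 0.999
[0.5752 0.0208 0.0624] [[-0.368, 0.879, 0.302], [0.68, 0.476, -0.557], [-0.633, -0.0, -0.774]] [ 0.14277418 -0.2400361  -0.7435972 ]
-0.08888402607616061 0.0017145306676293562
```

```bash
python3 -m jog '[[[-0.001,-0.002,-0.003],[0,0,0],100],[[0,0,0],[0,0,0],60],[[0,0,0],[0,0,0],60],[[0,0,0],[0,0,0],60]]' 50
```

```text
clock: 4.05
position: [0.5743, 0.0194, 0.0601]
ee_rot: [0.482, 0.809, -0.172, 0.289]
ft_force: [0.7, -0.3, -0.3]
grip_width: 0.717
```

```bash
python3 - <<'E'
from h import *
from scipy.spatial.transform import Rotation as R
o=sensors.get_obs();p=np.array(o["position"]);print(p.round(4),R.from_quat(o["ee_rot"]).as_matrix().round(3).tolist(),o["ft_force"])
w=p[:2]-[.6155,-.0585];print(w@[.47,-.8827],w@[.8827,.47])
p,d=cams.camera("wrist");cv2.imwrite("pics/w4.png",p[...,::-1])
E
```

```text
[0.5743 0.0194 0.0601] [[-0.368, 0.879, 0.302], [0.681, 0.476, -0.557], [-0.633, 0.001, -0.774]] [ 0.65886012 -0.27692378 -0.32616582]
-0.08815806249401574 0.0002687399545904566
```

View pics/w4.png

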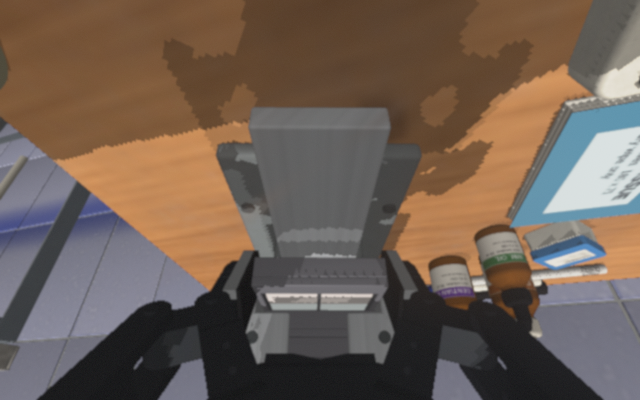

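```bash
python3 -m jog '[[[-0.0047,0.0088,0],[0,0,0],60],[[-0.0056,0.0106,0],[0,0,0],60],[[-0.0056,0.0106,0],[0,0,0],60]]';python3 - <<'E'
from h import *
from scipy.spatial.transform import Rotation as R
o=sensors.get_obs();p=np.array(o["position"]);print(R.from_quat(o["ee_rot"]).as_matrix().round(3).tolist(),o["ft_force"])
w=p[:2]-[.6155,-.0585];print(w@[.47,-.8827],w@[.8827,.47])
E
```

```text
clock: 4.47
position: [0.5593, 0.0454, 0.0611]
ee_rot: [0.484, 0.807, -0.174, 0.291]
ft_force: [5.7, -5.5, -2.7]
grip_width: 0.711
[[-0.363, 0.882, 0.301], [0.68, 0.472, -0.562], [-0.637, 0.001, -0.771]] [ 5.69943368 -5.46195113 -2.67825409]
-0.11819017354278608 -0.0007900400793516071
```

```bash
python3 -m jog '[[[-0.0052,0.0110,-0.0005],[0,0,0],60],[[-0.0056,0.0106,-0.0005],[0,0,0],60],[[-0.0056,0.0106,0],[0,0,0],60]]';python3 - <<'E'
from h import *
from scipy.spatial.transform import Rotation as R
o=sensors.get_obs();p=np.array(o["position"]);print(R.from_quat(o["ee_rot"]).as_matrix().round(3).tolist(),o["ft_force"])
w=p[:2]-[.6155,-.0585];print(w@[.47,-.8827],w@[.8827,.47])
p,d=cams.camera("wrist");cv2.imwrite("pics/w5.png",p[...,::-1])
E
```

```text
clock: 4.85
position: [0.5421, 0.0782, 0.0601]
ee_rot: [0.484, 0.807, -0.174, 0.291]
ft_force: [2.1, -2.1, -1.6]
grip_width: 0.712
[[-0.362, 0.882, 0.301], [0.679, 0.471, -0.563], [-0.638, 0.0, -0.77]] [ 2.13027261 -2.05411329 -1.6123885 ]
-0.15521200576351224 -0.000557891219348371
```

View pics/w5.png

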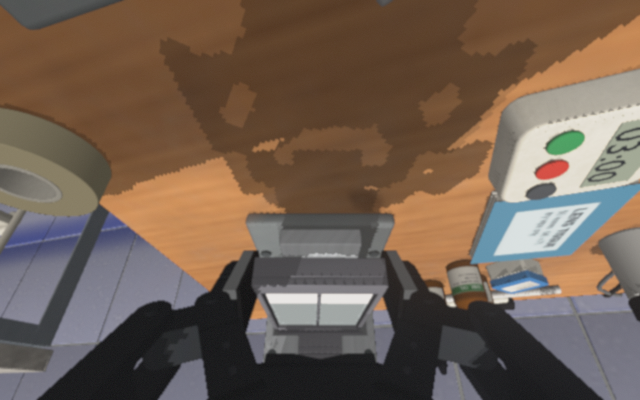

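```bash
python3 -m jog '[[[-0.0054,0.0108,0],[0,0,0],60],[[-0.0060,0.0108,0],[0,0,0],60],[[0,0,0],[0,0,0],60]]';python3 - <<'E'
from h import *
from scipy.spatial.transform import Rotation as R
o=sensors.get_obs();p=np.array(o["position"]);print(R.from_quat(o["ee_rot"]).as_matrix().round(3).tolist(),o["ft_force"])
w=p[:2]-[.6155,-.0585];print(w@[.47,-.8827],w@[.8827,.47])
for n in("wrist","side","top"):
  p,d=cams.camera(n);cv2.imwrite(f"pics/6{n}.png",p[...,::-1])
E
```

```text
clock: 5.28
position: [0.529, 0.1044, 0.06]
ee_rot: [0.483, 0.808, -0.173, 0.291]
ft_force: [-1.6, 0.6, 1.8]
grip_width: 0.71
[[-0.365, 0.881, 0.302], [0.679, 0.474, -0.561], [-0.637, 0.001, -0.771]] [-1.55197041  0.6319229   1.83153384]
-0.1844837596010077 0.00022685446303123062
```

View pics/6wrist.png

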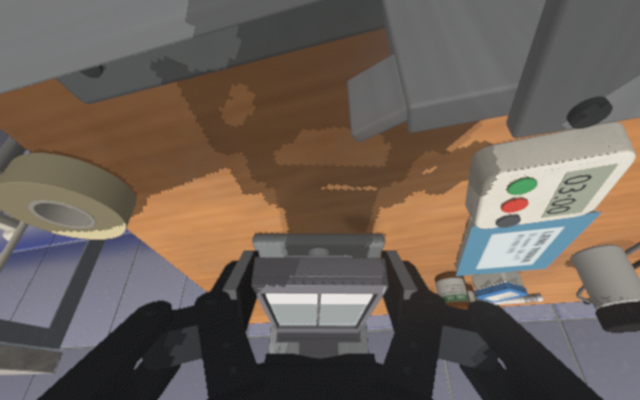

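View pics/6side.png

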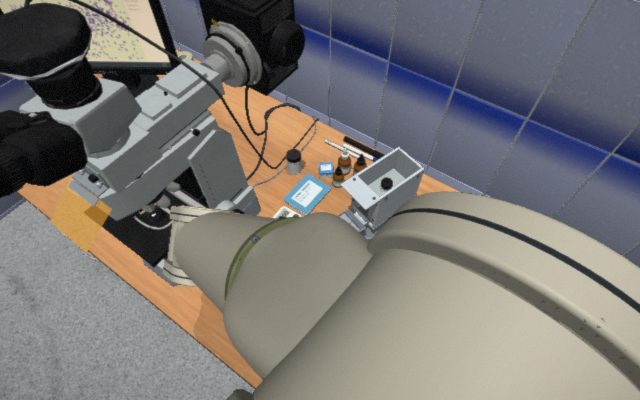

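View pics/6top.png

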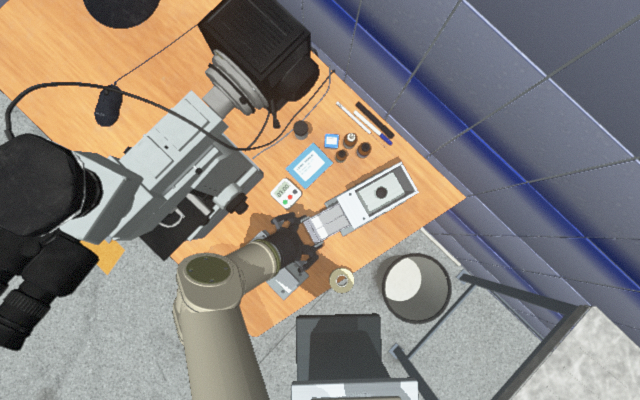

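```bash
python3 -m jog '[[[0,0,0],[0,0,0],100],[[0,0,0],[0,0,0],100],[[0,0,0.0],[0,0,0],100]]'
```

```text
clock: 5.8
position: [0.5295, 0.1018, 0.0599]
ee_rot: [0.484, 0.807, -0.174, 0.291]
ft_force: [0.2, 0.2, 0.0]
grip_width: 0.994
```

```bash
python3 -m jog '[[[0.002,-0.004,0.015],[0.1525,0.081,0],100],[[0.003,-0.005,0.01],[0.1525,0.081,0],100],[[0.003,-0.005,0.01],[0.1525,0.081,0],100],[[0.002,-0.005,0.01],[0.1525,0.081,0],100],[[0,0,0],[0,0,0],100]]';python3 - <<'E'
from h import *
from scipy.spatial.transform import Rotation as R
o=sensors.get_obs();p=np.array(o["position"]);print(R.from_quat(o["ee_rot"]).as_matrix().round(3).tolist(),o["ft_force"],np.round(o["joint_pos"],2))
w=p[:2]-[.6155,-.0585];print(w@[.47,-.8827],w@[.8827,.47])
m=cams.camera_model("wrist");p,d=cams.camera("wrist");cv2.imwrite("pics/w7.png",p[...,::-1])
np.savez("w7.npz",p=p,d=d,K=m["intrinsics"],V=m["view"])
E
```

```text
clock: 6.42
position: [0.5407, 0.0827, 0.1069]
ee_rot: [0.513, 0.858, 0.01, -0.005]
ft_force: [0.2, -0.1, -0.5]
grip_width: 0.999
[[-0.474, 0.88, 0.002], [0.88, 0.474, 0.021], [0.018, 0.012, -1.0]] [ 0.17172777 -0.08989736 -0.52491478] [-0.33  0.29  0.12  1.84 -0.06  1.01  0.32]
-0.15979157764878618 0.0002863143253405774
```

View pics/w7.png

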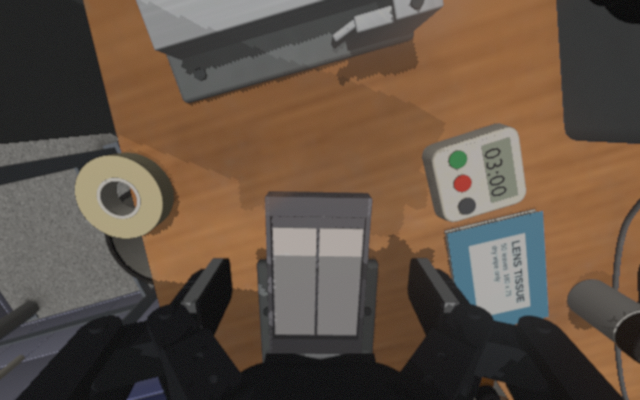

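```bash
python3 - <<'E'
from h import *
q=np.load("w7.npz");m=dict(intrinsics=q["K"],view=q["V"]);P=cloud(q["d"],m)
x=np.array([.47,-.8827]);y=np.array([.8827,.47]);o=np.array([.6155,-.0585])
for v in list(range(186,220,4))+[260,300,340,350]:print(v,P[v,318,2].round(4),((P[v,318,:2]-o)@x).round(4))
for v in (215,250,290,330):
    s=[u for u in range(240,400) if P[v,u,2]>.058 and P[v,u,2]<.075]
    print(v,s[0],s[-1],[(( P[v,u,:2]-o)@y).round(4) for u in(s[0],s[-1])],[P[v,u,:3].round(4).tolist() for u in(s[0],s[-1])])
# tray 2 z? level check
M=(P[...,2]>.055)&(P[...,2]<.072);M[:, :262]=0;M[:,375:]=0;M[:205]=0;M[352:]=0
Q=P[M];c=Q.mean(0);print(np.linalg.svd(Q-c,full_matrices=False)[2][2],c)
E
```

```text
186 0.0007 -0.1794
190 0.0006 -0.1761
194 0.0583 -0.1882
198 0.0648 -0.1876
202 0.0653 -0.1853
206 0.0643 -0.1826
210 0.0649 -0.1804
214 0.0649 -0.1779
218 0.0605 -0.1739
260 0.0618 -0.1467
300 0.0628 -0.1188
340 0.0649 -0.0896
350 0.0648 -0.0813
215 265 370 [np.float64(-0.0308), np.float64(0.0306)] [[0.5051, 0.0834, 0.0644], [0.5594, 0.1122, 0.0642]]
250 266 368 [np.float64(-0.0312), np.float64(0.0306)] [[0.5152, 0.0636, 0.0647], [0.57, 0.0922, 0.0639]]
290 268 365 [np.float64(-0.0311), np.float64(0.03)] [[0.528, 0.0396, 0.0651], [0.5822, 0.0677, 0.0645]]
330 269 362 [np.float64(-0.0319), np.float64(0.0294)] [[0.5416, 0.0126, 0.0647], [0.596, 0.0407, 0.0643]]
[ 0.00201033 -0.00320873 -0.99999283] [0.5514946  0.06005973 0.06278105]
```

```bash
python3 -m jog '[[[0,0,-0.025],[-0.021,0.002,0],100],[[0,0,-0.02],[0,0,0],100],[[0,0,-0.004],[0,0,0],100],[[0,0,0],[0,0,0],100]]';python3 - <<'E'
from h import *
from scipy.spatial.transform import Rotation as R
o=sensors.get_obs();p=np.array(o["position"]);print(R.from_quat(o["ee_rot"]).as_matrix().round(3).tolist(),o["ft_force"],np.round(o["joint_pos"],2))
w=p[:2]-[.6155,-.0585];print(w@[.47,-.8827],w@[.8827,.47])
E
```

```text
clock: 6.98
position: [0.537, 0.0891, 0.0545]
ee_rot: [0.508, 0.861, -0.004, 0.001]
ft_force: [0.5, -0.6, 0.3]
grip_width: 1.0
[[-0.483, 0.875, -0.002], [0.875, 0.483, -0.008], [-0.006, -0.006, -1.0]] [ 0.49335679 -0.58823914  0.29958615] [-0.35  0.36  0.12  1.88 -0.04  0.91  0.29]
-0.16719227197659264 8.718137495349771e-05
```

```bash
python3 -m jog '[[[0.003,-0.006,0.003],[-0.006,0.002,-0.015],100],[[0,0,0],[0,0,0],60],[[0,0,0],[0,0,0],60],[[0,0,0],[0,0,0],60]]' 50;python3 - <<'E'
from h import *
from scipy.spatial.transform import Rotation as R
o=sensors.get_obs();p=np.array(o["position"]);print(R.from_quat(o["ee_rot"]).as_matrix().round(3).tolist(),o["ft_force"])
w=p[:2]-[.6155,-.0585];print(w@[.47,-.8827],w@[.8827,.47])
E
```

```text
clock: 7.48
position: [0.5413, 0.0833, 0.0599]
ee_rot: [0.515, 0.857, -0.007, 0.003]
ft_force: [-1.1, -0.5, -1.7]
grip_width: 0.715
[[-0.47, 0.883, -0.001], [0.883, 0.469, -0.015], [-0.012, -0.008, -1.0]] [-1.11719279 -0.52214895 -1.72724432]
-0.16002431995212418 0.0011895719043513867
```

```bash
python3 -m jog '[[[0,0,0.008],[0,0,0],60],[[0,0,0.015],[0,0,0],60],[[-0.002,0.004,0.01],[0,0,0],60],[[-0.012,0.022,0],[0,0,0],60],[[-0.015,0.028,0],[0,0,0],60]]';python3 - <<'E'
from h import *
from scipy.spatial.transform import Rotation as R
o=sensors.get_obs();p=np.array(o["position"]);print(R.from_quat(o["ee_rot"]).as_matrix().round(3).tolist(),o["ft_force"])
w=p[:2]-[.6155,-.0585];print(w@[.47,-.8827],w@[.8827,.47])
for n in("wrist","top"):
  p,d=cams.camera(n);cv2.imwrite(f"pics/8{n}.png",p[...,::-1])
E
```

```text
clock: 8.1
position: [0.5128, 0.1367, 0.0973]
ee_rot: [0.517, 0.856, -0.006, 0.004]
ft_force: [0.1, 0.6, 0.3]
grip_width: 0.71
[[-0.465, 0.885, 0.001], [0.885, 0.465, -0.015], [-0.013, -0.006, -1.0]] [0.07011829 0.61943536 0.26833302]
-0.22056769170540605 0.001127565003108019
```

View pics/8wrist.png

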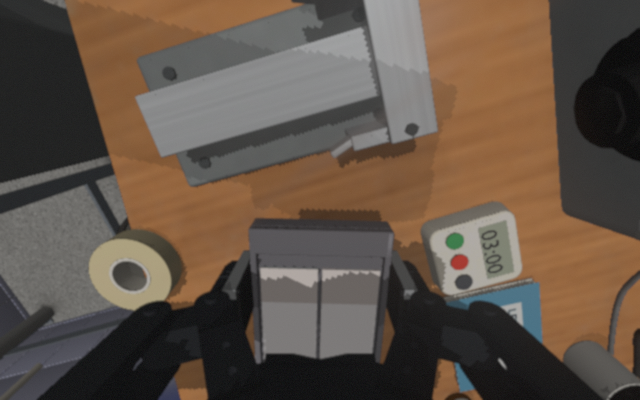

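View pics/8top.png

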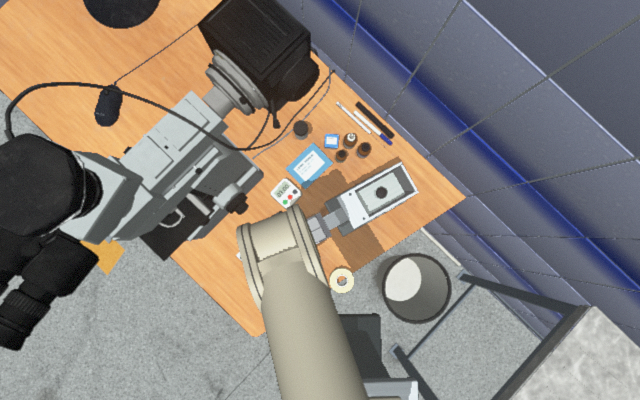

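```bash
python3 - <<'E'
from h import *
m=cams.camera_model("wrist");p,d=cams.camera("wrist")
np.savez("w9.npz",p=p,d=d,K=m["intrinsics"],V=m["view"])
P=cloud(d,m);Z=P[...,2]
M=(np.abs(Z-.0405)<.005)&(P[...,1]>.1);M[190:]=0
n,l,st,_=cv2.connectedComponentsWithStats(M.astype(np.uint8));k=1+np.argmax(st[1:,4]);M=l==k
print(M.sum(),np.median(Z[M]))
pts=P[M][:,:2].astype(np.float32)*1000
# centreline by slicing along axis
c=pts.mean(0);a=np.array([.731,.682])
for it in range(3):
    b=np.array([-a[1],a[0]]);s=(pts-c)@a;t=(pts-c)@b
    sl=[(x,(t[(s>x)&(s<x+6)].max()+t[(s>x)&(s<x+6)].min())/2,np.ptp(t[(s>x)&(s<x+6)])) for x in range(int(s.min())+10,int(s.max())-10,6)]
    sl=np.array([q for q in sl if 30<q[2]<40]);f=np.polyfit(sl[:,0]+3,sl[:,1],1);a=a+f[0]*b;a/=np.linalg.norm(a)
b=np.array([-a[1],a[0]]);c=c+f[1]*b
s=(pts-c)@a;t=(pts-c)@b
k=np.abs(t)<12;s0=np.percentile(s[k],0.5)
print("angle",np.degrees(np.arctan2(a[1],a[0])),"width",np.median(sl[:,2]),"range",s.min(),s0,s.max())
print("open end",c+a*s0,"origin",c+a*(s0+91))
# keeper top
M2=(np.abs(Z-.063)<.004)&(P[...,1]>.15);M2[190:]=0
q=P[M2][:,:2]*1000
print(M2.sum(),((q-c)@a-s0-91).min(),np.percentile((q-c)@a-s0-91,[1,5,50,99]),np.percentile((q-c)@b,[1,50,99]))
E
```

```text
15822 0.040790977285763155
angle 42.97281323957515 width 35.95451843172904 range -69.35079023897373 -67.95807093068596 64.34869336691398
open end [395.38746243 148.33816866] origin [461.97009004 210.36843305]
7864 17.771552943578286 [ 37.78109202  38.32331623  49.22904793 138.46451323] [-40.95906211  -5.63961403  25.41145202]
```

```bash
python3 -m jog '[[[-0.01,0.001,0.012],[0,0,0.08],60],[[-0.015,0.002,0.015],[0,0,0.14],60],[[-0.015,0.002,0.015],[0,0,0.16],60],[[-0.015,0.002,0.015],[0,0,0.16],60],[[-0.015,0.002,0.0],[0,0,0.16],60]]' 60;python3 - <<'E'
from h import *
from scipy.spatial.transform import Rotation as R
o=sensors.get_obs();print(R.from_quat(o["ee_rot"]).as_matrix().round(3).tolist(),o["ft_force"],np.round(o["joint_pos"],2))
E
```

```text
clock: 8.88
position: [0.4425, 0.1441, 0.1579]
ee_rot: [0.182, 0.983, -0.004, 0.007]
ft_force: [0.4, 0.4, -1.0]
grip_width: 0.712
[[-0.934, 0.358, 0.013], [0.358, 0.934, -0.011], [-0.016, -0.006, -1.0]] [ 0.42360223  0.38392436 -1.0083947 ] [-0.43  0.05  0.    1.99  0.02  1.09  0.77]
```

```bash
python3 -m jog '[[[-0.006,0.001,0],[0,0,0.16],60],[[-0.006,0.001,0],[0,0,0.16],60],[[-0.006,0.001,0],[0,0,0.16],60],[[-0.006,0.001,0],[0,0,0.16],60],[[-0.006,0.001,0],[0,0,0.16],60]]';python3 - <<'E'
from h import *
from scipy.spatial.transform import Rotation as R
o=sensors.get_obs();print(R.from_quat(o["ee_rot"]).as_matrix().round(3).tolist(),o["ft_force"],np.round(o["joint_pos"],2))
E
```

```text
clock: 9.5
position: [0.4129, 0.146, 0.1607]
ee_rot: [-0.226, 0.974, -0.001, 0.01]
ft_force: [0.1, 0.3, -0.4]
grip_width: 0.711
[[-0.898, -0.44, 0.02], [-0.44, 0.898, 0.003], [-0.019, -0.006, -1.0]] [ 0.12207792  0.31180852 -0.41180268] [-0.42 -0.02 -0.02  2.06  0.01  1.08  1.58]
```

```bash
python3 -m jog '[[[-0.006,0.004,0],[-0.003,0.006,0.15],60],[[-0.003,0.004,-0.01],[0,0,0.135],60],[[0,0,-0.01],[0,0,0],60],[[0,0,0],[0,0,0],60]]';python3 - <<'E'
from h import *
from scipy.spatial.transform import Rotation as R
o=sensors.get_obs();M=R.from_quat(o["ee_rot"]).as_matrix();print(M.round(3).tolist(),"yaw",np.degrees(np.arctan2(M[1,1],M[0,1])),o["ft_force"],np.round(o["joint_pos"],2))
a=np.array([.7313,.6820]);b=np.array([-.682,.7313]);w=np.array(o["position"][:2])-[.4617,.2100];print("dock x,y of TCP",w@a,w@b)
m=cams.camera_model("wrist");p,d=cams.camera("wrist");cv2.imwrite("pics/w10.png",p[...,::-1])
np.savez("w10.npz",p=p,d=d,K=m["intrinsics"],V=m["view"])
E
```

```text
clock: 10.0
position: [0.4048, 0.1518, 0.1416]
ee_rot: [-0.363, 0.932, -0.001, 0.008]
ft_force: [0.1, 1.1, 0.0]
grip_width: 0.709
[[-0.736, -0.677, 0.015], [-0.677, 0.736, 0.005], [-0.014, -0.007, -1.0]] yaw 132.61964589660363 [0.09997811 1.11213287 0.00208928] [-0.44 -0.   -0.03  2.09  0.    1.04  1.85]
dock x,y of TCP -0.0812900546508955 -0.0037262983645251374
```

View pics/w10.png

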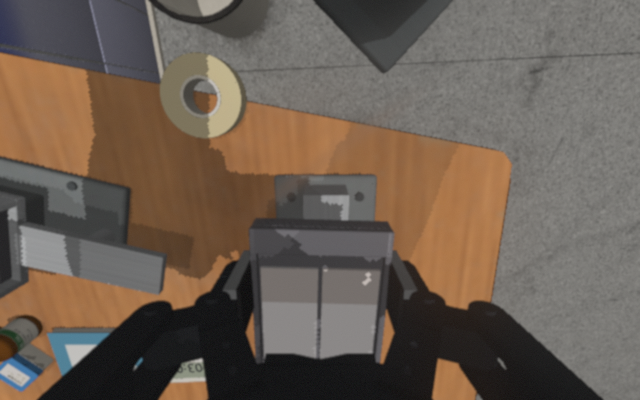

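```bash
python3 - <<'E'
from h import *
q=np.load("w10.npz");m=dict(intrinsics=q["K"],view=q["V"]);P=cloud(q["d"],m);Z=P[...,2]
a=np.array([.7313,.6820]);b=np.array([-.682,.7313]);o=[.4617,.2100]
X=(P[...,:2]-o)@a*1000;Y=(P[...,:2]-o)@b*1000
for v in (200,206,212):
    k=[u for u in range(285,370) if abs(Z[v,u]-.0405)<.004];print(v,k[0],k[-1],Y[v,k[0]].round(1),Y[v,k[-1]].round(1),X[v,325].round(1),np.median(Z[v,k]))
for v in range(188,200,2):print(v,Z[v,325].round(3),X[v,325].round(1))
# tray
for v in (235,255,300,340):
    k=[u for u in range(225,420) if .138<Z[v,u]<.152];print(v,k[0],k[-1],Y[v,k[0]].round(1),Y[v,k[-1]].round(1),Z[v,k[3]].round(4),Z[v,k[-4]].round(4),X[v,320].round(1))
for v in range(214,240,3):print(v,Z[v,310].round(4),X[v,310].round(1))
E
```

```text
200 303 348 -17.6 17.2 -159.8 0.04081784891528055
206 303 348 -17.7 17.4 -82.7 0.04096156707608185
212 303 348 -17.8 17.5 -77.7 0.04084668374550999
188 0.023 -92.1
190 0.028 -92.0
192 0.034 -92.0
194 0.038 -91.5
196 0.041 -91.0
198 0.043 -89.8
235 249 393 -33.7 27.2 0.1469 0.1459 -106.3
255 241 395 -40.5 31.1 0.139 0.1473 -94.9
300 250 388 -34.6 26.2 0.1487 0.1472 -71.1
340 254 382 -36.0 25.8 0.1479 0.1469 -48.0
214 0.0405 -76.0
217 0.0405 -73.4
220 0.1365 -108.9
223 0.1382 -108.1
226 0.1425 -108.5
229 0.1452 -108.2
232 0.1455 -107.0
235 0.1467 -106.1
238 0.1454 -104.1
```

```bash
python3 -m jog '[[[-0.0027,0.003,-0.025],[0,0,0.015],60],[[0,0,-0.025],[0,0,0],60],[[0,0,-0.018],[0,0,0],60],[[0,0,-0.006],[0,0,0],60],[[0,0,0],[0,0,0],60]]';python3 - <<'E'
from h import *
from scipy.spatial.transform import Rotation as R
o=sensors.get_obs();M=R.from_quat(o["ee_rot"]).as_matrix();print(M.round(3).tolist(),"yaw",np.degrees(np.arctan2(M[1,1],M[0,1])),o["ft_force"],np.round(o["joint_pos"],2))
a=np.array([.7313,.6820]);b=np.array([-.682,.7313]);w=np.array(o["position"][:2])-[.4617,.2100];print("dock x,y of TCP",w@a,w@b)
E
```

```text
clock: 10.68
position: [0.4048, 0.1547, 0.0686]
ee_rot: [-0.366, 0.931, -0.0, 0.01]
ft_force: [-0.7, 0.4, -1.3]
grip_width: 0.712
[[-0.732, -0.681, 0.019], [-0.681, 0.732, 0.007], [-0.019, -0.008, -1.0]] yaw 132.9227653624835 [-0.66404086  0.42228074 -1.32940508] [-0.44  0.1  -0.03  2.16  0.01  0.86  1.84]
dock x,y of TCP -0.07932627156748748 -0.0015725340487843693
```

```bash
python3 -m jog '[[[-0.0025,0.0005,-0.008],[-0.006,0.006,0],60],[[0,0,-0.006],[0,0,0],60],[[0,0,0],[0,0,0],60]]';python3 - <<'E'
from h import *
from scipy.spatial.transform import Rotation as R
o=sensors.get_obs();M=R.from_quat(o["ee_rot"]).as_matrix();print(M.round(3).tolist(),"yaw",np.degrees(np.arctan2(M[1,1],M[0,1])),o["ft_force"],np.round(o["joint_pos"],2))
a=np.array([.7313,.6820]);b=np.array([-.682,.7313]);w=np.array(o["position"][:2])-[.4617,.2100];print("dock x,y of TCP",w@a,w@b)
m=cams.camera_model("wrist");p,d=cams.camera("wrist");cv2.imwrite("pics/w11.png",p[...,::-1])
np.savez("w11.npz",p=p,d=d,K=m["intrinsics"],V=m["view"])
E
```

```text
clock: 11.05
position: [0.403, 0.1557, 0.0551]
ee_rot: [-0.366, 0.931, -0.002, 0.007]
ft_force: [0.8, -0.5, -1.9]
grip_width: 0.709
[[-0.733, -0.681, 0.015], [-0.681, 0.733, 0.001], [-0.012, -0.009, -1.0]] yaw 132.88525554003618 [ 0.80112844 -0.53290146 -1.90033709] [-0.45  0.13 -0.04  2.16  0.01  0.84  1.83]
dock x,y of TCP -0.07995778267784615 0.0003100474705871271
```

View pics/w11.png

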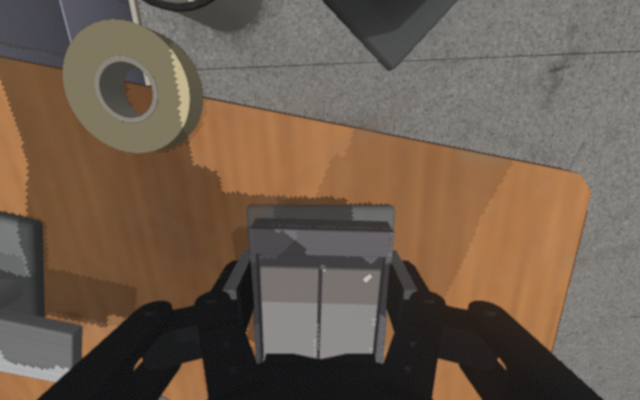

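```bash
python3 -m jog '[[[0,0,-0.003],[0,0,0],60],[[0,0,-0.002],[0,0,0],60],[[0,0,0],[0,0,0],60]]'
```

```text
clock: 11.48
position: [0.4034, 0.1559, 0.0503]
ee_rot: [-0.366, 0.931, -0.002, 0.008]
ft_force: [0.3, -0.3, -0.7]
grip_width: 0.709
```

```bash
python3 -m jog '[[[0,0,-0.0015],[0,0,0],60],[[0,0,0],[0,0,0],60]]'; python3 -m jog '[[[0,0,-0.001],[0,0,0],60],[[0,0,0],[0,0,0],60]]'
```

```text
clock: 11.72
position: [0.4037, 0.156, 0.0496]
ee_rot: [-0.365, 0.931, -0.002, 0.008]
ft_force: [0.1, -0.6, -0.6]
grip_width: 0.706
clock: 11.98
position: [0.4039, 0.156, 0.0496]
ee_rot: [-0.365, 0.931, -0.002, 0.008]
ft_force: [0.4, -0.1, -0.4]
grip_width: 0.709
```

```bash
python3 -m jog '[[[0.0073,0.0068,-0.0005],[0,0,0],60],[[0.0073,0.0068,0],[0,0,0],60],[[0.0073,0.0068,0],[0,0,0],60],[[0,0,0],[0,0,0],60]]';python3 - <<'E'
from h import *
from scipy.spatial.transform import Rotation as R
o=sensors.get_obs();M=R.from_quat(o["ee_rot"]).as_matrix();print(M.round(3).tolist(),"yaw",np.degrees(np.arctan2(M[1,1],M[0,1])),o["ft_force"],np.round(o["joint_pos"],2))
a=np.array([.7313,.6820]);b=np.array([-.682,.7313]);w=np.array(o["position"][:2])-[.4617,.2100];print("dock x,y of TCP",w@a,w@b)
E
```

```text
clock: 12.48
position: [0.4235, 0.1735, 0.0497]
ee_rot: [-0.364, 0.931, -0.004, 0.003]
ft_force: [1.2, 1.8, 1.9]
grip_width: 0.707
[[-0.735, -0.678, 0.008], [-0.678, 0.735, -0.004], [-0.003, -0.009, -1.0]] yaw 132.72091214364104 [1.21387738 1.77054906 1.92366536] [-0.46  0.2  -0.04  2.1   0.02  0.84  1.81]
dock x,y of TCP -0.052816274342342394 -0.0006973582369046684
```

```bash
python3 -m jog '[[[0.006,0.006,0.0003],[0.005,-0.005,0.003],60],[[0.006,0.006,0],[0,0,0],60],[[0,0,0],[0,0,0],60]]';python3 - <<'E'
from h import *
from scipy.spatial.transform import Rotation as R
o=sensors.get_obs();M=R.from_quat(o["ee_rot"]).as_matrix();print(M.round(3).tolist(),"yaw",np.degrees(np.arctan2(M[1,1],M[0,1])),o["ft_force"],np.round(o["joint_pos"],2))
a=np.array([.7313,.6820]);b=np.array([-.682,.7313]);w=np.array(o["position"][:2])-[.4617,.2100];print("dock x,y of TCP",w@a,w@b)
m=cams.camera_model("wrist");p,d=cams.camera("wrist");cv2.imwrite("pics/w12.png",p[...,::-1])
p,d=cams.camera("top");cv2.imwrite("pics/t12.png",p[...,::-1])
E
```

```text
clock: 12.85
position: [0.4366, 0.1866, 0.0496]
ee_rot: [-0.366, 0.931, -0.002, 0.006]
ft_force: [-0.1, 1.4, 0.3]
grip_width: 0.71
[[-0.732, -0.681, 0.014], [-0.681, 0.732, 0.001], [-0.011, -0.009, -1.0]] yaw 132.911904307893 [-0.06702584  1.40784716  0.31183373] [-0.47  0.22 -0.04  2.06  0.02  0.84  1.8 ]
dock x,y of TCP -0.03436767983274443 1.12218830888884e-05
```

View pics/w12.png

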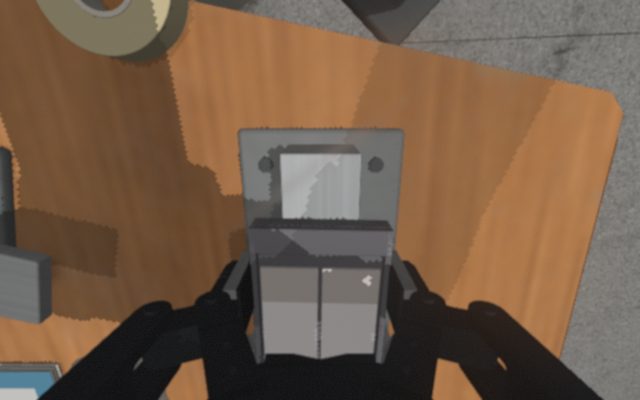

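```bash
python3 -m jog '[[[0.003,0.0028,0],[0,0,0],60],[[0.0025,0.0025,0],[0,0,0],60],[[0.0015,0.0015,0],[0,0,0],60]]';python3 -m jog '[[[0.0025,0.0025,0],[0,0,0],60],[[0.0025,0.0025,0],[0,0,0],60]]'
```

```text
clock: 13.32
position: [0.4409, 0.1904, 0.0493]
ee_rot: [-0.365, 0.931, -0.003, 0.002]
ft_force: [-15.6, -10.3, 22.7]
grip_width: 0.711
clock: 13.58
position: [0.4412, 0.1905, 0.0493]
ee_rot: [-0.365, 0.931, -0.005, -0.005]
ft_force: [-16.5, -13.6, 24.2]
grip_width: 0.717
```

```bash
python3 -m jog '[[[0,0,0.0],[0.007,-0.008,0],60],[[0,0,0],[0,0,0],60]]'; python3 - <<'E'
from h import *
o=sensors.get_obs()
a=np.array([.7313,.6820]);b=np.array([-.682,.7313]);w=np.array(o["position"][:2])-[.4617,.2100];print("dock x,y of TCP",w@a,w@b)
m=cams.camera_model("wrist");p,d=cams.camera("wrist")
P=cloud(d,m);X=(P[...,:2]-[.4617,.21])@a*1000
for u in(300,340):
  for v in range(210,250,4):print(u,v,P[v,u,2].round(4),X[v,u].round(1))
cv2.imwrite("pics/w13.png",p[...,::-1])
p,d=cams.camera("top");cv2.imwrite("pics/t13.png",p[...,::-1])
E
```

```text
clock: 13.82
position: [0.4411, 0.1903, 0.0498]
ee_rot: [-0.365, 0.931, -0.004, -0.0]
ft_force: [-1.9, -1.2, 3.3]
grip_width: 0.704
dock x,y of TCP -0.028474772978177458 -0.0003791354381571384
300 210 0.0411 -59.6
300 214 0.0419 -57.9
300 218 0.0437 -56.6
300 222 0.0469 -55.8
300 226 0.0525 -56.1
300 230 0.0559 -55.7
300 234 0.0553 -53.6
300 238 0.0564 -52.3
300 242 0.0562 -50.3
300 246 0.0553 -48.0
340 210 0.0413 -59.6
340 214 0.0409 -57.5
340 218 0.041 -55.5
340 222 0.048 -56.2
340 226 0.0514 -55.7
340 230 0.0551 -55.3
340 234 0.0555 -53.7
340 238 0.0559 -52.0
340 242 0.0561 -50.3
340 246 0.0559 -48.3
```

```bash
python3 -m jog '[[[0,0,0],[0,0,0],85],[[0,0,0],[0,0,0],100],[[0,0,0],[0,0,0],100]]'; python3 - <<'E'
from h import *
o=sensors.get_obs()
a=np.array([.7313,.6820]);b=np.array([-.682,.7313])
m=cams.camera_model("wrist");p,d=cams.camera("wrist")
P=cloud(d,m);X=(P[...,:2]-[.4617,.21])@a*1000;Y=(P[...,:2]-[.4617,.21])@b*1000
for u in(300,340):
  print([(v,P[v,u,2].round(4),X[v,u].round(1)) for v in range(214,246,4)])
cv2.imwrite("pics/w14.png",p[...,::-1])
E
```

```text
clock: 14.3
position: [0.4413, 0.1906, 0.0494]
ee_rot: [-0.365, 0.931, -0.004, -0.0]
ft_force: [-0.7, 1.0, -0.2]
grip_width: 1.0
[(214, np.float64(0.0408), np.float64(-57.3)), (218, np.float64(0.0434), np.float64(-56.3)), (222, np.float64(0.0492), np.float64(-56.5)), (226, np.float64(0.0533), np.float64(-56.3)), (230, np.float64(0.0548), np.float64(-55.0)), (234, np.float64(0.054), np.float64(-52.9)), (238, np.float64(0.0544), np.float64(-51.2)), (242, np.float64(0.0548), np.float64(-49.5))]
[(214, np.float64(0.0401), np.float64(-57.0)), (218, np.float64(0.0431), np.float64(-56.1)), (222, np.float64(0.0479), np.float64(-56.0)), (226, np.float64(0.0526), np.float64(-56.0)), (230, np.float64(0.0551), np.float64(-55.2)), (234, np.float64(0.0546), np.float64(-53.1)), (238, np.float64(0.0557), np.float64(-51.7)), (242, np.float64(0.055), np.float64(-49.6))]
```

View pics/w14.png

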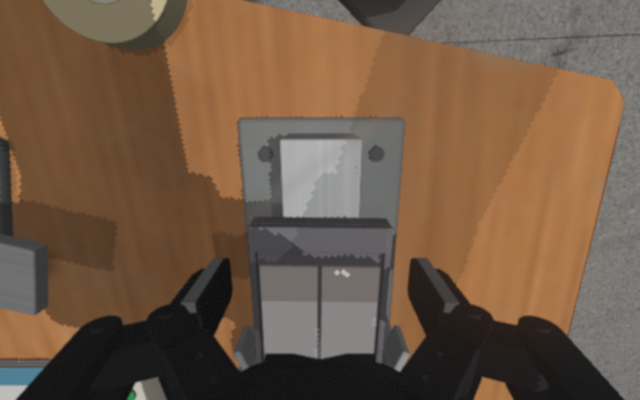

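```bash
python3 -m jog '[[[0,0,0.03],[0,0,0],100],[[0,0,0.03],[0,0,0],100],[[-0.022,-0.02,0.005],[0,0,0],50],[[-0.022,-0.02,0],[0.003,-0.003,0.003],0],[[0,0,0],[0,0,0],0]]' 30; python3 - <<'E'
from h import *
from scipy.spatial.transform import Rotation as R
o=sensors.get_obs();M=R.from_quat(o["ee_rot"]).as_matrix();print(M.round(3).tolist(),np.degrees(np.arctan2(M[1,1],M[0,1])))
a=np.array([.7313,.6820]);b=np.array([-.682,.7313]);w=np.array(o["position"][:2])-[.4617,.2100];print("dock x,y of TCP",w@a,w@b)
m=cams.camera_model("wrist");p,d=cams.camera("wrist");np.savez("w15.npz",p=p,d=d,K=m["intrinsics"],V=m["view"])
cv2.imwrite("pics/w15.png",p[...,::-1])
E
```

```text
clock: 14.98
position: [0.3962, 0.1498, 0.1161]
ee_rot: [-0.366, 0.93, -0.003, 0.002]
ft_force: [1.2, 0.5, 0.5]
grip_width: 0.382
[[-0.732, -0.682, 0.005], [-0.682, 0.732, -0.004], [-0.001, -0.007, -1.0]] 132.97916745573843
dock x,y of TCP -0.08895095164976187 0.0006831190940349091
```

View pics/w15.png

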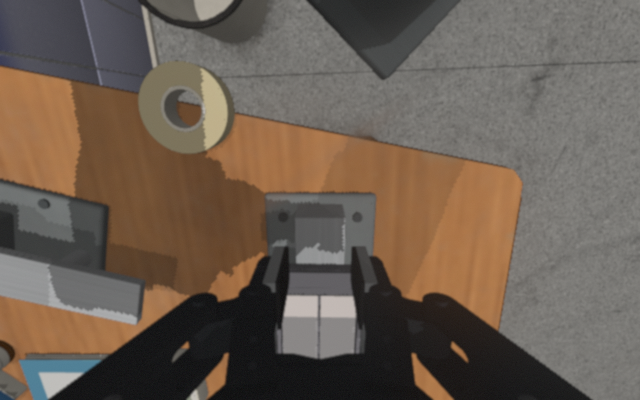

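Fingers still closing; let them shut and lower behind the tray.

```bash
python3 -m jog '[[[0,0,0],[0,0,0],0],[[0,0,0],[0,0,0],0],[[0,0,-0.02],[0,0,0],0],[[0,0,-0.018],[0,0,0],0],[[0,0,0],[0,0,0],0]]'; python3 - <<'E'
from h import *
o=sensors.get_obs()
a=np.array([.7313,.6820]);b=np.array([-.682,.7313]);w=np.array(o["position"][:2])-[.4617,.2100];print("dock x,y of TCP",w@a,w@b)
E
```

```text
clock: 15.65
position: [0.3989, 0.1529, 0.0774]
ee_rot: [-0.367, 0.93, -0.003, 0.002]
ft_force: [0.9, 0.1, 1.0]
grip_width: 0.001
dock x,y of TCP -0.08486852865994403 0.0010769604528674983
```

```bash
python3 -m jog '[[[-0.001,-0.002,-0.01],[0,0,0],0],[[0,0,0],[0,0,0],0]]'; python3 - <<'E'
from h import *
m=cams.camera_model("wrist");p,d=cams.camera("wrist")
cv2.imwrite("pics/w16.png",p[...,::-1])
E
```

```text
clock: 15.9
position: [0.3984, 0.1512, 0.0675]
ee_rot: [-0.367, 0.93, -0.003, 0.003]
ft_force: [0.2, -0.4, 0.3]
grip_width: 0.002
```

View pics/w16.png

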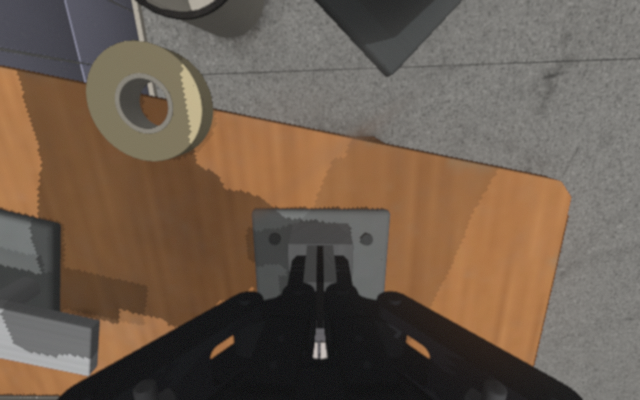

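```bash
python3 -m jog '[[[0.006,0.006,-0.002],[0,0,0],0],[[0.005,0.0045,0],[0,0,0],0],[[0,0,0],[0,0,0],0]]'; python3 -m jog '[[[0.0022,0.002,0],[0,0,0],0],[[0.0015,0.0015,0],[0,0,0],0]]';python3 - <<'E'
from h import *
o=sensors.get_obs()
a=np.array([.7313,.6820]);b=np.array([-.682,.7313]);w=np.array(o["position"][:2])-[.4617,.2100];print("dock x,y of TCP",w@a,w@b)
E
```

```text
clock: 16.32
position: [0.4115, 0.1633, 0.0669]
ee_rot: [-0.368, 0.93, -0.002, 0.004]
ft_force: [-0.5, 0.1, -0.2]
grip_width: 0.0
clock: 16.58
position: [0.4127, 0.1643, 0.066]
ee_rot: [-0.367, 0.93, -0.004, 0.0]
ft_force: [-8.6, -7.1, 7.6]
grip_width: 0.002
dock x,y of TCP -0.06698623958311432 -3.700991877105444e-05
```

```bash
python3 -m jog '[[[0.0025,0.0025,0],[0,0,0],0],[[0.0025,0.0025,0],[0,0,0],0]]';python3 - <<'E'
from h import *
o=sensors.get_obs()
a=np.array([.7313,.6820]);b=np.array([-.682,.7313]);w=np.array(o["position"][:2])-[.4617,.2100];print("dock x,y of TCP",w@a,w@b)
E
```

```text
clock: 16.82
position: [0.413, 0.1643, 0.0645]
ee_rot: [-0.366, 0.931, -0.005, -0.007]
ft_force: [-11.7, -10.4, 11.3]
grip_width: 0.002
dock x,y of TCP -0.06677984682627258 -0.00019993231015321986
```

```bash
python3 -m jog '[[[-0.006,-0.0055,0.001],[0,0,0],0],[[-0.012,-0.011,0.02],[0,0,0],0],[[0,0,0.05],[0,0,0],0],[[0,0,0.05],[0,0,0],0],[[0,0,0.04],[0,0,0],0]]'; python3 - <<'E'
from h import *
for n in("wrist","top","side"):
  m=cams.camera_model(n);p,d=cams.camera(n);np.savez(f"e{n}.npz",p=p,d=d,K=m["intrinsics"],V=m["view"]);cv2.imwrite(f"pics/e{n}.png",p[...,::-1])
E
```

```text
clock: 17.45
position: [0.3912, 0.1454, 0.2275]
ee_rot: [-0.366, 0.931, -0.006, -0.01]
ft_force: [0.1, 0.1, 0.8]
grip_width: 0.0
```

View pics/ewrist.png

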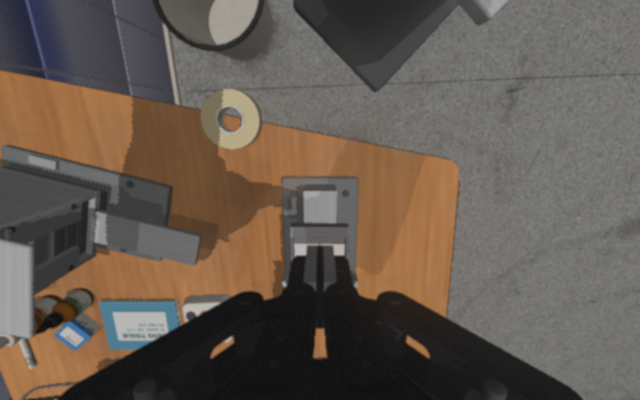

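View pics/etop.png

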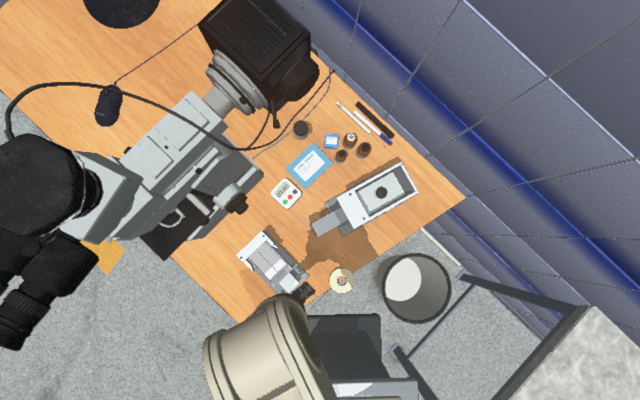

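View pics/eside.png

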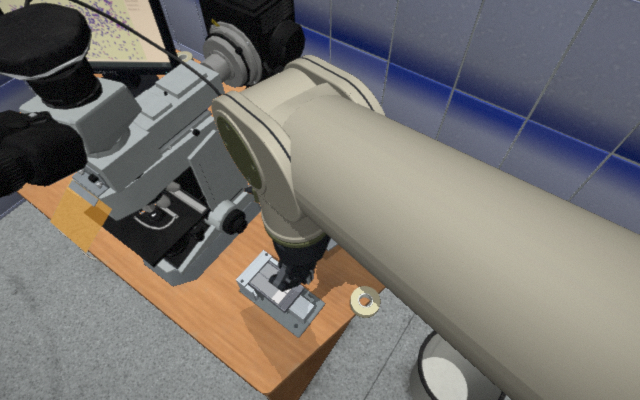

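```bash
python3 - <<'E'
from h import *
a=np.array([.7313,.6820]);o=np.array([.4617,.21])
q=np.load("ewrist.npz");m=dict(intrinsics=q["K"],view=q["V"]);P=cloud(q["d"],m);Z=P[...,2];X=(P[...,:2]-o)@a*1000
for u in (308,332):print([(v,(Z[v,u]*1000).round(),X[v,u].round(1)) for v in range(184,244,3)])
for f in ("top0.npz","etop.npz"):
    d=np.load(f)["d"];P=cloud(d,cams.camera_model("top"))
    x=np.array([.47,-.8827]);y=np.array([.8827,.47]);w=P[...,:2]-[.6155,-.0585];X=w@x;Y=w@y
    k=(np.abs(Y)<.02)
    g=lambda lo,hi:np.median(P[...,2][k&(X>lo)&(X<hi)&(P[...,2]>.02)])
    print(f,"weight",g(-.035,-.015),g(.02,.04),"tongue",g(-.170,-.15),g(-.14,-.11))
a0=np.load("top0.npz")["p"];a1=np.load("etop.npz")["p"]
D=cv2.absdiff(a0,a1).max(2)>60;D[230:]=0;v,u=np.nonzero(D);print(len(u)); 
c=np.hstack([a0[100:260,220:440],a1[100:260,220:440]])[...,::-1];cv2.imwrite("pics/cmp.png",cv2.resize(c,None,fx=1.8,fy=1.8,interpolation=cv2.INTER_CUBIC))
E
```

```text
[(184, np.float64(11.0), np.float64(-91.9)), (187, np.float64(26.0), np.float64(-91.8)), (190, np.float64(39.0), np.float64(-91.8)), (193, np.float64(41.0), np.float64(-89.0)), (196, np.float64(40.0), np.float64(-85.4)), (199, np.float64(354.0), np.float64(-169.6)), (202, np.float64(41.0), np.float64(-79.0)), (205, np.float64(41.0), np.float64(-75.6)), (208, np.float64(41.0), np.float64(-72.4)), (211, np.float64(41.0), np.float64(-69.1)), (214, np.float64(40.0), np.float64(-65.1)), (217, np.float64(41.0), np.float64(-62.1)), (220, np.float64(41.0), np.float64(-58.5)), (223, np.float64(44.0), np.float64(-56.4)), (226, np.float64(53.0), np.float64(-56.1)), (229, np.float64(54.0), np.float64(-53.2)), (232, np.float64(54.0), np.float64(-49.9)), (235, np.float64(55.0), np.float64(-46.8)), (238, np.float64(50.0), np.float64(-41.5)), (241, np.float64(49.0), np.float64(-37.4))]
[(184, np.float64(11.0), np.float64(-91.9)), (187, np.float64(25.0), np.float64(-91.8)), (190, np.float64(41.0), np.float64(-92.2)), (193, np.float64(41.0), np.float64(-88.9)), (196, np.float64(42.0), np.float64(-85.9
[... 174 characters left out ...]
.4)), (211, np.float64(41.0), np.float64(-68.8)), (214, np.float64(41.0), np.float64(-65.5)), (217, np.float64(40.0), np.float64(-61.7)), (220, np.float64(41.0), np.float64(-58.4)), (223, np.float64(44.0), np.float64(-56.1)), (226, np.float64(53.0), np.float64(-56.2)), (229, np.float64(54.0), np.float64(-53.3)), (232, np.float64(55.0), np.float64(-50.1)), (235, np.float64(56.0), np.float64(-47.0)), (238, np.float64(51.0), np.float64(-41.5)), (241, np.float64(51.0), np.float64(-38.3))]
top0.npz weight 0.12161051813572246 0.12158130531456501 tongue 0.049281749593067664 0.04953450071295692
etop.npz weight 0.10780600829337383 0.1074588825845381 tongue 0.04970541667374587 0.049580222623013814
687
```

View pics/cmp.png

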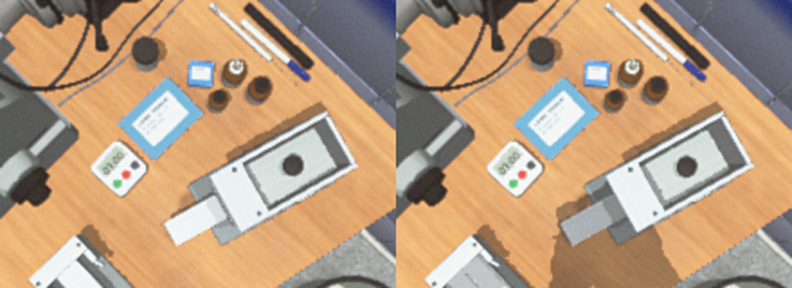

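```bash
python3 -c "
from workcell import manip
print(manip.hand_in())"
```

```text
the job is handed in; nothing more can be done
None
```

The lowest tray is out of the magazine and seated in the dock, and the job was handed in at about 17.6 s.

**What I did**
- I gripped the poking end with the gripper leaning back about 39° and drew the tray straight out along the tongue. The reading reached about 8 N during the pull.
- I set the tray down on the tongue, re-gripped it with the tool vertical, and carried it level to the dock.
- I laid it on the rail short of the guides, slid it under the keeper bar to the stop, and let go.
- I then pushed its end face with closed fingers at about 16 N. It did not move further. I retreated clear of everything.

**Last checks**
- **Tray home:** the distance from the rail's open end to the tray's end measures 35.8 mm; 36 mm means fully home. The absolute camera readings put both ends about 1 mm farther out than nominal, which is within the calibration error.
- **Tray level:** its top is at 54 mm, so it lies flat on the rail.
- **Stack:** the weight dropped 14 mm, from 121.6 to 107.6 mm. The tongue is empty, so the trays above stayed in the magazine.
- **Bystanders:** comparing the first and last overhead pictures, nothing on the desk had visibly moved.
- **Forces:** the highest wrist force I saw was about 32 N, when the tray first met the stop with the gripper still holding it. No check failed.

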